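Hold-down frame onto the exposure stage's two pins

ROBOT

A 6-joint arm with a two-finger parallel gripper is mounted at the origin on the work surface; the furniture and walls round the work are solid. World frame = base frame: x ahead of the robot, y to its left, z up, the work surface at z = 0. Lengths are in m, angles in rad, forces in N, time in s.
With the tool pointing down it reaches from about 0.35 to 0.975 m from the base axis. Payload 4.9 kg.
Tool frame: the origin (TCP) lies between the finger pads; the fingertips stand 14 mm ahead of it and the grasp point (between the pads) lies 5 mm behind it; y points along the fingers, z is the direction in which the jaws open and shut, and the axes are right-handed (so a half turn about y gives the same grasp; the last joint's range is limited). The gripper opens to 85 mm and grips with 20 to 120 N. Pads are 22 mm wide; open, the fingers measure 114 mm over their backs; the gripper's body (76 mm by 85 mm) begins 54 mm behind the grasp point. The pads swing forward as they close: fully open they stand 13 mm farther back than shut.
Start: joints at [-1.383, 0.053, 1.613, -0, 1.476, -0.119], TCP at [0.189, -0.596, 0.21] pointing down, gripper open.
Joint ranges: [-3.01, 3.01], [-1.01, 2.22], [0.06, 2.58], [-1.02, 4.17], [0.09, 2.62], [-3.14, 3.14]. Speed limits (rad/s): [2.57, 2.57, 3.14, 3.14, 3.14, 3.14].

INTERFACE

Orientations are given as a 3x3 rotation matrix whose columns are the frame's x, y, z axes.
In Python, from workcell import * gives the robot as it stands. The module is installed in compiled form; this text tells all that it offers.
- The arm moves only by the tool servo_tool, never from a script. Its argument "moves" is a list of rows, each a list of 3 entries, a list of its own where there are three numbers: the shift along the tool's x, y, z in m, then the turn about the tool's y in rad, then the opening, from 0 (shut) to 1 (fully open). A call has 1 to 10 rows; each row is the pose to reach, as a shift and turn from the pose commanded when the call began, along the tool's axes at that moment; what a row does not reach only later rows make up. A row lasts 1/8 s, in which the tool goes at most 62.5 mm and 10.7 degrees, less where a joint would pass 70% of its speed; a pose out of reach is approached as far as the arm can. A call with a gripper value outside its range is refused whole. The fingers move at their own pace and stop on an object; "grip_force" is the grip in N (left out, the last holds). Time passes only in rows, so rows that repeat a pose let the fingers close. It gives the time, the measured TCP pose, the force and the opening at its end, in the units of the state.
- observe(): the state, without advancing time (a new reading comes with each control period).
- capture(name): name is "side" or "top" or "wrist"; returns (picture, depth): 400x640x3 uint8, red, green, blue; 400x640 float32, m along the optical axis (not along the pixel's ray), 0 where there is no reading.
- camera_info(name): a dict with "fovy" (degrees; the focal length in pixels is half the picture's height over the tangent of half this angle, whatever the lens; pixels are square), "cx", "cy" (the principal point, pixels), "eye" and "rotation" of the camera in the world; the wrist camera has in their place "mount" (4x4, takes a point from camera to tool coordinates, whose origin is the TCP and whose axes are the tool frame's). Camera axes: x right, y down, z forward; pixel columns grow to the right and rows downward; lengths in m; the calibration is good to about 2 mm. A picture is of the moment at which its call begins: read the wrist's pose just before it. camera_info takes no time and is no camera call.
- finish_job(): hands the job in, once; it reports no verdict.
Trained networks look in the newest picture that a camera, given by its name, has taken for a name from the list of things; names that differ only in an ending like _2 or _b are one class to them, and where a whole thing is asked for, a point or a joint stands for the part that bears it (a point fixed in the world has none). Each returns a list of dicts, best first, with "conf" (0 to 1); they miss things now and then, are a little off and sometimes report something else, mostly with a low value. They report only what shows in the picture. A call takes as long as a camera call.
- boxes_of(camera, name): "position" ([x, y, z] in m, in world coordinates, good to about 4 mm: the middle of the surface that is visible of it).
- silhouettes(camera, name): "pixels" (400x640 bool, what is visible of it).
The state is a dict: "t": time; "joints": joint angles; "dq": joint speeds; "tau": joint torques, N m; "ee_pos": TCP position; "ee_rot": TCP orientation; "force": force on the tool from outside, world axes, zero at the start; "ft_torque": the same for the moment, N m; "opening": opening from 0.0 (shut) to 1.0 (fully open).
Only numpy, scipy, OpenCV 4.12 (cv2) and the standard library are available. Lean on these libraries where they do the work, as an engineer would, in place of code of your own. Each camera call takes 0.05 s, during which the arm holds its last target.

TASK

Of the two metal hold-down frames lying on the desk, pick up the one whose two holes match the two upright pins of the exposure stage. Hold it over the stage with both holes above both pins, lower it in the gripper until it lies flat and fully home on the stage, then let go. Leave the other frame where it lies.

Things in the scene. Friction and masses are not known exactly. Their poses are not given: they have to be found in the camera images.
- long_frame_grip (a point): Centre of the handle bar of the frame that fits, 42 mm above its underside. Flat bright steel frame 90 (x) x 152 (y) x 8 mm, up to 0.31 kg, window 57 x 65 mm, two 27 mm through holes 114 mm apart along y (57 mm each side of its middle). Black bar over the window along y: 12 wide (x: pinch here), 91 long, 14 mm high, on two thin posts, 27 mm free below it. z up. Goes on either way round.
- short_frame_grip (a point): Centre of the handle bar of the frame that does not fit (leave it), 42 mm above its underside. Same make, shorter: 90 (x) x 122 (y) x 8 mm, window 57 x 37 mm, two 27 mm holes only 84 mm apart, bar 61 mm long. One frame lies left of the stage, the other right: either may be on either side.
- stage_seat (a point): Exposure stage, fixed: dark steel plate 100 (x) x 200 (y) x 14 mm, low bright round chuck in the middle (50 mm wide, 2 mm high, goes in the frame's window), two upright steel pins 12 mm thick, 40 mm high above the plate, top 12 mm tapered, 114 mm apart along y. This point: on the plate's top midway between the pins, 14 mm above the desk; the frame's underside comes to its height. z up.

How it is judged:
By the outcome, as a careful person would: the job done as asked, in the order asked, and still so for the second after the job is handed in, with the robot touching nothing.
It also fails if it takes over 38 s, if anything falls off the work surface, if the arm or the gripper's body presses on something with over 40 N, if the wrist force passes 120 N, or if a joint passes its speed limit or range.

## Working session

There is one attempt and no reset: what is moved stays moved. The work goes in short steps, Python scripts to look and compute and a tool call to move; the robot and the scene stay as the last step left them, time stands still between calls to the robot, and variables do not carry over. Pictures are saved under pics/ and viewed, and the job is handed in when it is done.

Besides the shell and the picture viewer there is one more tool, called by a JSON object that holds its "name" and its "arguments". servo_tool: Moves the arm, as the interface text tells. Its arguments: {"type":"object","properties":{"moves":{"type":"array"},"grip_force":{"type":"number"}},"required":["moves"]}

```bash
mkdir -p pics
cat > h.py <<'E'
from workcell import *
import numpy as np, cv2
def save(n,p): cv2.imwrite('pics/'+n+'.png', cv2.cvtColor(p,cv2.COLOR_RGB2BGR))
def cam(n,st=None):
    i=camera_info(n); f=200/np.tan(np.radians(i['fovy'])/2)
    if 'mount' in i:
        M=np.array(i['mount']); R=np.array(st['ee_rot']); e=R@M[:3,3]+np.array(st['ee_pos']); R=R@M[:3,:3]
    else: e=np.array(i['eye']);R=np.array(i['rotation'])
    return f,i['cx'],i['cy'],e,R
def cloud(n,d,st=None):
    f,cx,cy,e,R=cam(n,st)
    v,u=np.mgrid[:400,:640]
    P=np.stack([(u-cx)/f*d,(v-cy)/f*d,d],-1)
    return P@R.T+e
E
python3 - <<'E'
from h import *
s=observe();print({k:np.round(v,3).tolist() for k,v in s.items()})
for n in ('top','side'):
    p,d=capture(n);save(n+'0',p);np.save(n+'0.npy',d);print(camera_info(n))
    for k in ('long_frame_grip','short_frame_grip','stage_seat'):
        if n=='top':
            try: print(k,[(np.round(b['position'],3).tolist(),round(b['conf'],2)) for b in boxes_of(n,k)])
            except Exception as e: print(k,e)
print(camera_info('wrist'))
E
```

```text
{'t': 0.0, 'joints': [-1.383, 0.053, 1.614, 0.0, 1.476, -0.119], 'dq': [-0.001, 0.0, 0.002, -0.0, 0.001, 0.002], 'tau': [-0.0, -39.368, -37.018, -0.0, 0.007, -0.0], 'ee_pos': [0.189, -0.595, 0.208], 'ee_rot': [[-0.953, -0.0, 0.302], [-0.302, 0.002, -0.953], [-0.0, -1.0, -0.002]], 'force': [-0.455, 0.191, 0.158], 'ft_torque': [-0.008, -0.014, -0.0], 'opening': 0.999}
{'fovy': 51.574569394394224, 'cx': 321.53204578535406, 'cy': 198.24011301295917, 'eye': array([ 0.45011133, -0.20781317,  0.99469809]), 'rotation': array([[-0.01752363, -0.99736234,  0.07043635],
       [-0.99931657,  0.01517762, -0.03370517],
       [ 0.03254721, -0.07097885, -0.99694668]])}
long_frame_grip [([0.528, 0.008, 0.009], 0.74)]
short_frame_grip [([0.514, -0.452, 0.012], 0.73)]
stage_seat [([0.491, -0.221, 0.016], 0.79)]
{'fovy': 44.09107890004901, 'cx': 315.98283218486563, 'cy': 194.4008378972278, 'eye': array([0.50501073, 0.44032247, 0.60209874]), 'rotation': array([[-0.99995806, -0.00898533, -0.00177003],
       [-0.00434322,  0.63544974, -0.77213001],
       [ 0.00806261, -0.77208995, -0.63546212]])}
{'fovy': 67.04745596670115, 'cx': 321.7492621841498, 'cy': 202.0540481049453, 'mount': array([[ 5.77004878e-04,  9.49659135e-01,  3.13284527e-01,
        -7.97829240e-02],
       [ 6.75870960e-05, -3.13284615e-01,  9.49659279e-01,
        -1.65182681e-01],
       [ 9.99999831e-01, -5.26784045e-04, -2.44951454e-04,
        -2.30091618e-04],
       [ 0.00000000e+00,  0.00000000e+00,  0.00000000e+00,
         1.00000000e+00]])}
```

View pics/top0.png

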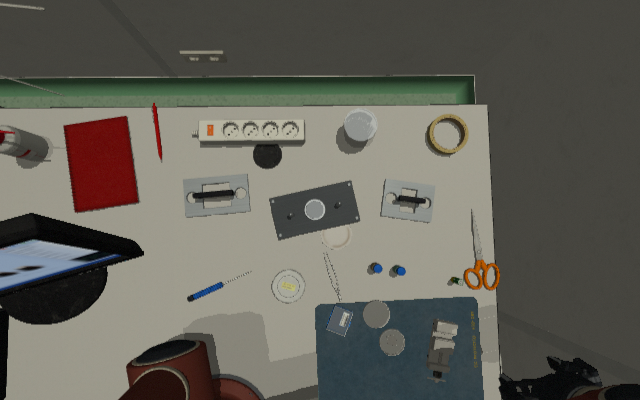

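View pics/side0.png

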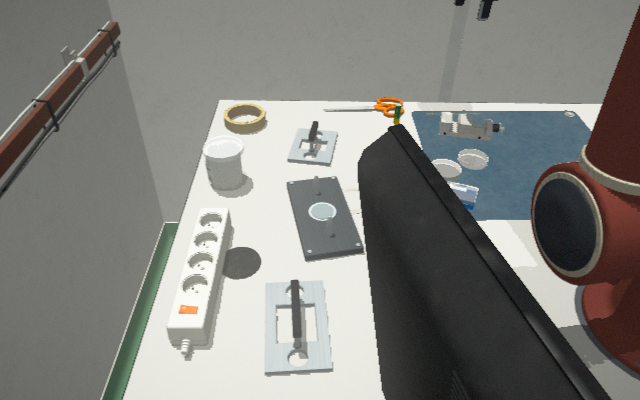

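Top view: the long frame lies at (217,196), with its bar from (193,196) to (234,193). The stage is at (315,210) with pins near (290,217) and (339,203). The short frame is at (407,200). In the side view the monitor stands close to the long frame's near side. Next I measure from depth.

Run:
```python
from h import *
d=np.load('top0.npy');C=cloud('top',d)
p=cv2.imread('pics/top0.png')
x=p[150:250,160:460];cv2.imwrite('pics/crop0.png',cv2.resize(x,(780,260),interpolation=cv2.INTER_CUBIC))
def pca(P):
    r=cv2.minAreaRect(P[:,:2].astype(np.float32)*1000);return np.round(r[0],1),np.round(r[1],1),round(r[2],1)
s={k:silhouettes('top',k) for k in ('long_frame_grip','short_frame_grip')}
for k in s: print(k,[(m['pixels'].sum(),round(m['conf'],2)) for m in s[k]])
z=C[...,2]; ok=d>0
print('desk z',np.median(z[260:290,210:260]))
def roi(a,b,c,e): 
    m=np.zeros_like(ok);m[a:b,c:e]=1;return m&ok
for nm,r in (('L',roi(170,222,175,258)),('S',roi(170,228,375,440))):
    b=C[r&(z>.026)&(z<.07)];print(nm,'bar',len(b),b.mean(0).round(4),pca(b),b[:,2].max())
    f=C[r&(z>.005)&(z<.07)];print('frame',len(f),pca(f))
    f=C[r&(z>.004)&(z<.016)];print('z med',np.median(f[:,2]))
r=roi(175,245,265,365)
st=C[r&(z>.008)&(z<.07)];print('stage',pca(st),np.median(st[:,2]))
q=r&(z>.022)
n,l,ss,c=cv2.connectedComponentsWithStats(q.astype(np.uint8))
for i in range(1,n): print(ss[i],c[i],C[l==i].mean(0).round(4),C[l==i][:,2].max())
# monitor
r=roi(200,320,0,150); mm=C[r&(z>.1)];print('monitor',mm.min(0),mm.max(0))
```

```text
long_frame_grip [(np.int64(1770), 0.66)]
short_frame_grip [(np.int64(1536), 0.69)]
desk z 0.0002113688042265638
L bar 232 [0.5307 0.0082 0.0484] (array([531.1,   8.9]), array([12.2, 90.4]), 4.3) 0.05339354901413207
frame 1757 (array([542. ,  10.7]), array([120.9, 174.8]), 6.2)
z med 0.008262989266092258
S bar 149 [ 0.5114 -0.4478  0.0479] (array([ 511.6, -449.1]), array([61.5, 12.2]), 81.0) 0.052191807463713547
frame 1381 (array([ 521. , -443.5]), array([137.9, 106.5]), 81.1)
z med 0.007797532426822795
stage (array([ 493.1, -223.6]), array([100.1, 199.8]), 11.8) 0.014325226981345696
[336 201   6   6  26] [338.34615385 203.65384615] [ 0.5041 -0.2784  0.0452] 0.05420403009533148
[288 212   6   6  24] [290.5 214.5] [ 0.481  -0.1682  0.0454] 0.05509804528144635
monitor [0.31809702 0.13866798 0.10014762] [0.47724014 0.43220176 0.43223518]
```

View pics/crop0.png

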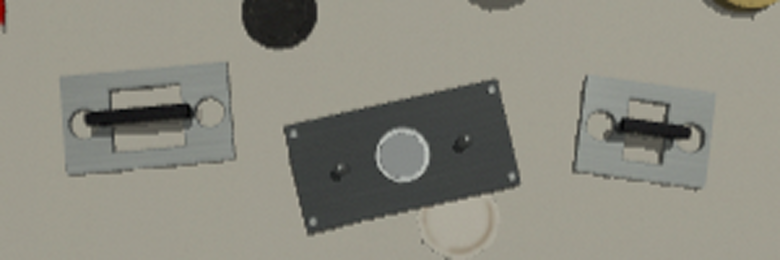

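Run:
```python
from h import *
d=np.load('top0.npy');C=cloud('top',d).reshape(-1,3);C=C[d.ravel()>0]
for x0 in np.arange(.1,.75,.1):
    print(round(x0,1),[ (lambda q: round(q[:,2].max(),3) if len(q) else None)(C[(C[:,0]>x0)&(C[:,0]<x0+.1)&(C[:,1]>y0)&(C[:,1]<y0+.1)]) for y0 in np.arange(-.7,.25,.1)])
m=C[(C[:,2]>.06)&(C[:,1]>.03)&(C[:,1]<.25)&(C[:,0]>.28)&(C[:,0]<.8)];
for y in np.arange(.03,.25,.03):
    q=m[(m[:,1]>y)&(m[:,1]<y+.03)]
    if len(q):print(round(y,2),q.min(0).round(3),q.max(0).round(3))
```

```text
0.1 [np.float64(0.348), np.float64(0.395), np.float64(0.039), np.float64(0.021), np.float64(0.024), np.float64(0.006), np.float64(0.353), np.float64(0.287), np.float64(0.007), np.float64(0.006)]
0.2 [np.float64(0.479), np.float64(0.528), np.float64(0.038), np.float64(0.025), np.float64(0.027), np.float64(0.02), np.float64(0.406), np.float64(0.433), np.float64(0.272), np.float64(0.018)]
0.3 [np.float64(0.014), np.float64(0.052), np.float64(0.057), np.float64(0.057), np.float64(0.011), np.float64(0.022), np.float64(0.016), np.float64(0.018), np.float64(0.164), np.float64(0.309)]
0.4 [np.float64(0.011), np.float64(0.012), np.float64(0.013), np.float64(0.018), np.float64(0.043), np.float64(0.055), np.float64(0.015), np.float64(0.012), np.float64(0.432), np.float64(0.43)]
0.5 [np.float64(0.007), np.float64(0.012), np.float64(0.052), np.float64(0.019), np.float64(0.054), np.float64(0.02), np.float64(0.052), np.float64(0.053), np.float64(0.015), np.float64(0.015)]
0.6 [np.float64(0.004), np.float64(0.03), np.float64(0.005), np.float64(0.086), np.float64(0.086), np.float64(0.048), np.float64(0.047), np.float64(0.049), np.float64(0.013), np.float64(0.015)]
0.7 [np.float64(0.005), np.float64(0.028), np.float64(0.006), np.float64(0.086), np.float64(0.08), np.float64(0.045), np.float64(0.046), np.float64(0.046), np.float64(0.012), np.float64(0.015)]
0.12 [0.397 0.139 0.105] [0.449 0.15  0.411]
0.15 [0.387 0.15  0.1  ] [0.477 0.18  0.432]
0.18 [0.379 0.18  0.1  ] [0.476 0.21  0.432]
0.21 [0.37  0.21  0.102] [0.468 0.24  0.418]
0.24 [0.368 0.24  0.105] [0.423 0.25  0.372]
```

{"name": "servo_tool", "arguments": {"moves": [[[-0.042,0,-0.039],-0.13,1],[[-0.084,0,-0.078],-0.26,1],[[-0.126,0,-0.117],-0.4,1],[[-0.168,0,-0.156],-0.53,1],[[-0.21,0,-0.195],-0.67,1],[[-0.252,0,-0.234],-0.8,1],[[-0.294,0,-0.273],-0.94,1],[[-0.336,0,-0.312],-1.07,1],[[-0.378,0,-0.351],-1.2,1],[[-0.42,0,-0.39],-1.339,1]]}}

```text
t: 1.6
ee_pos: [0.4721, -0.0954, 0.2099]
ee_rot: [[0.08, 0.001, 0.997], [-0.997, -0.0, 0.08], [0.001, -1.0, 0.001]]
force: [0.1, -0.6, 0.5]
opening: 1.004
```

{"name": "servo_tool", "arguments": {"moves": [[[-0.033,0.0,0.022],0,1],[[-0.066,0.01,0.044],0,1],[[-0.1,0.03,0.066],0,1],[[-0.1,0.05,0.066],0,1],[[-0.1,0.05,0.066],0,1]]}}

```text
t: 2.22
ee_pos: [0.5279, 0.0074, 0.1572]
ee_rot: [[0.075, -0.005, 0.997], [-0.997, 0.0, 0.075], [-0.001, -1.0, -0.005]]
force: [0.3, -0.4, 1.0]
opening: 1.001
```

Run:
```python
from h import *
s=observe();p,d=capture('wrist');save('w1',p);C=cloud('wrist',d,s);z=C[...,2]
print(s['ee_pos'],np.array(s['ee_rot']).round(4).tolist())
m=(d>0)&(z>.03)&(z<.06)
n,l,ss,c=cv2.connectedComponentsWithStats(m.astype(np.uint8))
for i in range(1,n):
    if ss[i][4]>300:
        b=C[l==i];t=b[b[:,2]>np.percentile(b[:,2],50)-.004]
        print(ss[i],b.mean(0).round(4),cv2.minAreaRect(t[:,:2].astype(np.float32)*1000),np.percentile(b[:,2],[5,50,95]))
```

```text
[0.52791345 0.00740265 0.15717112] [[0.0751, -0.0048, 0.9972], [-0.9972, 0.0002, 0.0751], [-0.0006, -1.0, -0.0048]]
[ 320  143   13   93 1174] [0.5302 0.0111 0.0497] ((530.6963500976562, 8.220504760742188), (11.566858291625977, 89.55167388916016), 4.172508239746094) [0.04833626 0.04982856 0.05106733]
[ 432  162   79  146 5673] [ 0.6774 -0.0127  0.0412] ((678.4191284179688, -34.916534423828125), (155.3054962158203, 51.88291549682617), 89.70867156982422) [0.03287925 0.04234019 0.04396575]
```

View pics/w1.png

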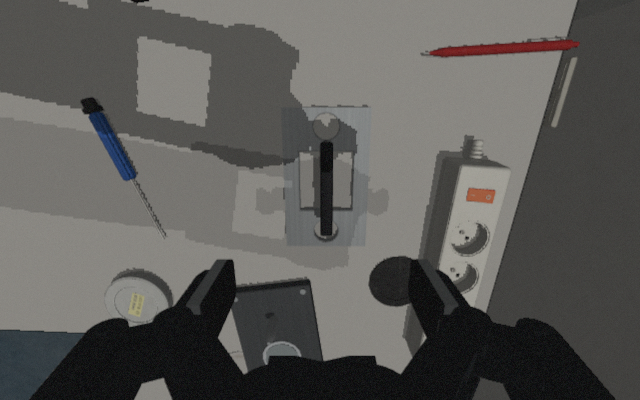

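The wrist view shows the bar from (327,143) to (327,236). It measures (0.531, 0.0085) at 4.2°, with its top at 0.0498, which agrees with the top camera. I'll descend now.

{"name": "servo_tool", "arguments": {"moves": [[[0,0.03,0.002],0,1],[[0,0.06,0.002],0,1],[[0,0.09,0.002],0,1],[[0,0.105,0.002],0,1],[[0,0.105,0.002],0,1],[[0,0.105,0.002],0,1]]}}

```text
t: 3.02
ee_pos: [0.5329, 0.0072, 0.0564]
ee_rot: [[0.074, 0.003, 0.997], [-0.997, -0.0, 0.074], [0.001, -1.0, 0.003]]
force: [0.2, 0.7, 0.8]
opening: 1.002
```

{"name": "servo_tool", "arguments": {"moves": [[[-0.001,0.01,-0.002],0,1],[[-0.001,0.019,-0.002],0,1],[[-0.001,0.019,-0.002],0,0],[[-0.001,0.019,-0.002],0,0],[[-0.001,0.019,-0.002],0,0],[[-0.001,0.019,-0.002],0,0],[[-0.001,0.019,-0.002],0,0],[[-0.001,0.019,-0.002],0,0],[[-0.001,0.019,-0.002],0,0],[[-0.001,0.019,-0.002],0,0]], "grip_force": 70}}

```text
t: 4.28
ee_pos: [0.5296, 0.0085, 0.0356]
ee_rot: [[0.075, -0.0, 0.997], [-0.997, -0.0, 0.075], [0.0, -1.0, -0.0]]
force: [-1.1, 0.3, -1.8]
opening: 0.003
```

Run:
```python
from h import *
s=observe();print(s['opening'],s['ee_pos'])
p,d=capture('wrist');save('w2',p)
p,d=capture('side');save('s2',p[150:400,200:400].repeat(2,0).repeat(2,1))
```

```text
0.00270453409496789 [0.52959596 0.0084895  0.03560768]
```

View pics/w2.png

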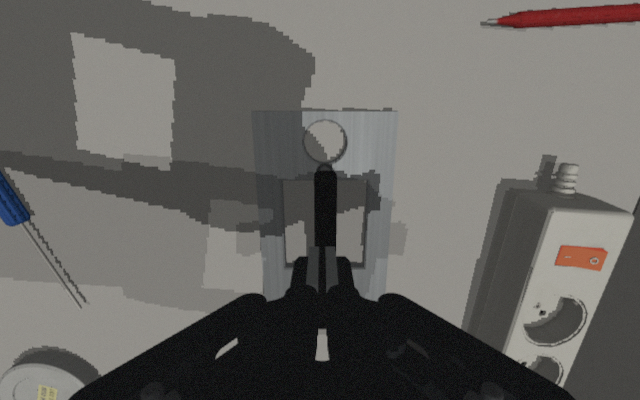

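View pics/s2.png

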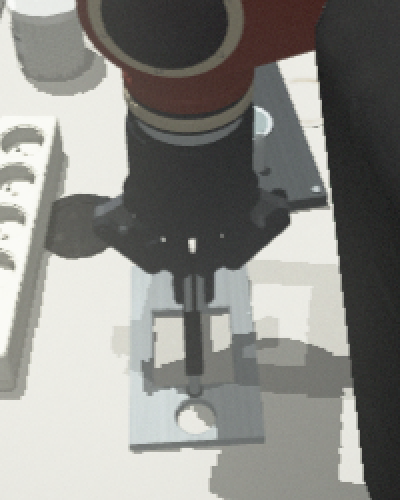

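The opening reads 0.003, which would mean shut, but the picture shows the bar between the pads at (322,265). A small lift will settle it.

{"name": "servo_tool", "arguments": {"moves": [[[0,-0.01,0],0,0],[[0,-0.02,0],0,0],[[0,-0.03,0],0,0],[[0,-0.03,0],0,0],[[0,-0.03,0],0,0]]}}

```text
t: 5.0
ee_pos: [0.5295, 0.0085, 0.0656]
ee_rot: [[0.075, -0.0, 0.997], [-0.997, 0.0, 0.075], [-0.0, -1.0, -0.0]]
force: [-0.6, 0.9, -0.1]
opening: 0.004
```

Run:
```python
from h import *
s=observe();print(s['opening'],s['ee_pos'],s['force'],s['ft_torque'])
p,d=capture('wrist');save('w3',p)
C=cloud('wrist',d,s);print(C[150,275],C[150,380],C[200,325])
p,d=capture('side');save('s3',p[150:400,200:400].repeat(2,0).repeat(2,1))
```

```text
0.0037007983087992053 [0.52951098 0.00852064 0.06560149] [-0.59881379  0.85912272 -0.08874748] [ 0.01137901  0.02178722 -0.02616955]
[0.49111989 0.0532435  0.00890408] [0.56771605 0.05901358 0.00924089] [0.52918459 0.03100366 0.05070373]
```

View pics/w3.png

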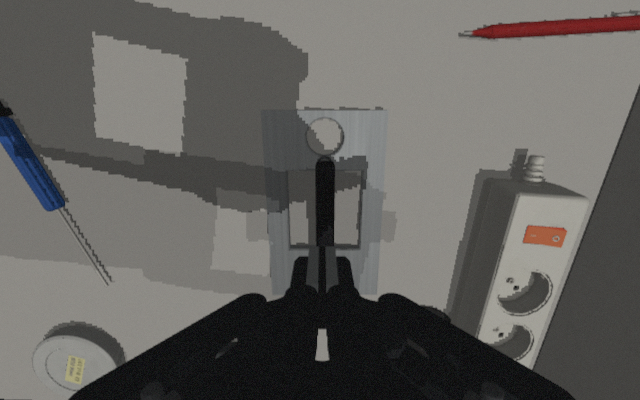

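View pics/s3.png

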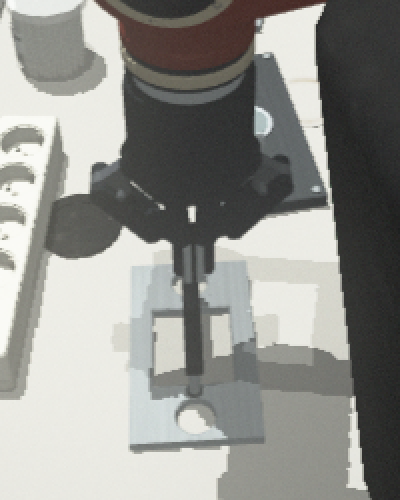

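Run:
```python
from h import *
s=observe()
p,d=capture('side');C=cloud('side',d)
x=p[255:310,270:325];save('s4',cv2.resize(x,(770,770),interpolation=cv2.INTER_NEAREST))
for r in range(262,306,2): print(r,[C[r,c].round(3).tolist() for c in (288,292,296,300,304)])
pw,dw=capture('wrist');Cw=cloud('wrist',dw,s)
print('wrist')
for r in range(235,300,6): print(r,[Cw[r,c].round(3).tolist() for c in (305,315,323,330,345)])
```

```text
262 [[0.537, 0.026, 0.153], [0.533, 0.026, 0.153], [0.529, -0.0, 0.125], [0.523, 0.021, 0.149], [0.518, 0.021, 0.149]]
264 [[0.538, 0.022, 0.146], [0.533, 0.021, 0.144], [0.529, 0.004, 0.126], [0.523, 0.02, 0.143], [0.518, 0.021, 0.145]]
266 [[0.538, 0.022, 0.142], [0.533, 0.022, 0.142], [0.529, 0.007, 0.125], [0.523, 0.021, 0.141], [0.518, 0.02, 0.14]]
268 [[0.538, 0.021, 0.137], [0.533, 0.02, 0.136], [0.529, 0.011, 0.127], [0.523, 0.021, 0.137], [0.518, 0.02, 0.137]]
270 [[0.538, 0.021, 0.133], [0.533, 0.021, 0.133], [0.529, 0.014, 0.126], [0.523, 0.021, 0.133], [0.518, 0.021, 0.134]]
272 [[0.538, 0.023, 0.132], [0.533, 0.022, 0.131], [0.528, 0.017, 0.125], [0.523, 0.021, 0.13], [0.518, 0.019, 0.128]]
274 [[0.539, 0.017, 0.121], [0.533, 0.02, 0.125], [0.528, 0.019, 0.124], [0.523, 0.021, 0.126], [0.518, 0.016, 0.121]]
276 [[0.539, 0.016, 0.117], [0.534, 0.021, 0.122], [0.528, 0.019, 0.12], [0.523, 0.019, 0.12], [0.518, 0.016, 0.116]]
278 [[0.539, 0.016, 0.113], [0.534, 0.02, 0.117], [0.528, 0.021, 0.118], [0.523, 0.018, 0.115], [0.518, 0.015, 0.112]]
280 [[0.539, 0.016, 0.109], [0.
[... 2119 characters left out ...]
[0.52, 0.015, 0.104], [0.525, 0.019, 0.11], [0.528, 0.02, 0.111], [0.532, 0.02, 0.11], [0.539, 0.016, 0.103]]
271 [[0.52, 0.014, 0.108], [0.525, 0.019, 0.116], [0.528, 0.019, 0.114], [0.531, 0.02, 0.115], [0.539, 0.016, 0.108]]
277 [[0.521, 0.015, 0.114], [0.525, 0.019, 0.12], [0.528, 0.02, 0.121], [0.531, 0.02, 0.12], [0.538, 0.016, 0.113]]
283 [[0.521, 0.015, 0.118], [0.525, 0.019, 0.124], [0.528, 0.019, 0.124], [0.531, 0.02, 0.124], [0.538, 0.016, 0.118]]
289 [[0.521, 0.021, 0.132], [0.525, 0.017, 0.125], [0.528, 0.018, 0.126], [0.531, 0.021, 0.131], [0.536, 0.022, 0.132]]
295 [[0.522, 0.02, 0.134], [0.525, 0.02, 0.133], [0.529, 0.015, 0.125], [0.531, 0.021, 0.135], [0.536, 0.022, 0.136]]
```

View pics/s4.png

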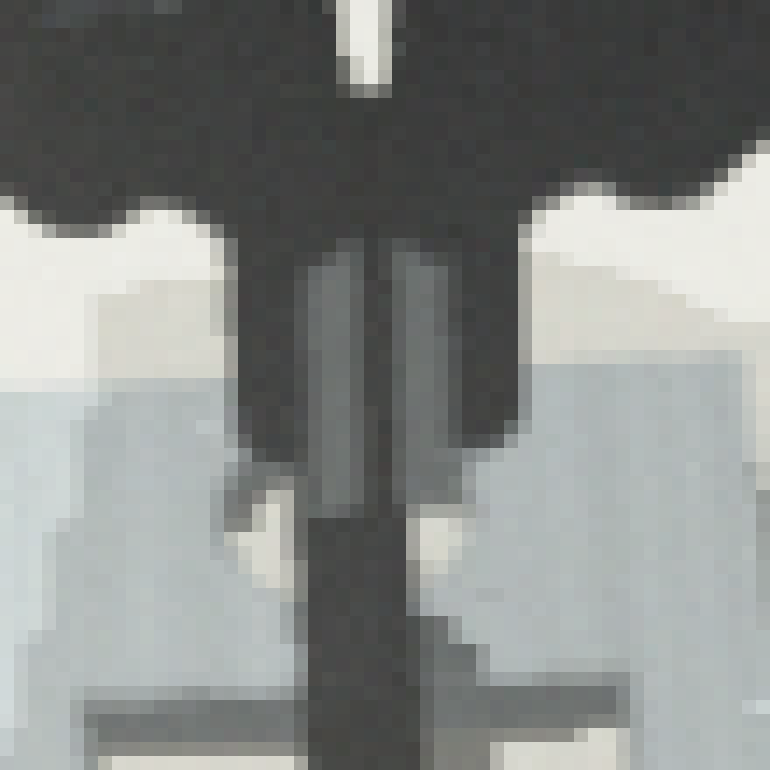

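That missed. In both cameras the shut fingertips are at z≈0.091 while the TCP reads 0.0656. The tips are therefore about 26 mm above the reported TCP, not 14 mm below it as stated, and the fingers closed above the bar. The frame has not moved (bar top 0.050). I'll use the measured tip position: TCP z ≈ 0 puts the tips at about 0.026.

{"name": "servo_tool", "arguments": {"moves": [[[0,0,0.0015],0,1],[[0,0,0.0015],0,1],[[0,0,0.0015],0,1],[[0,0,0.0015],0,1],[[0,0,0.0015],0,1],[[0,0.02,0.0015],0,1],[[0,0.04,0.0015],0,1],[[0,0.05,0.0015],0,1],[[0,0.05,0.0015],0,1]]}}

```text
t: 6.32
ee_pos: [0.5305, 0.0087, 0.0149]
ee_rot: [[0.075, -0.002, 0.997], [-0.997, 0.0, 0.075], [-0.0, -1.0, -0.002]]
force: [0.4, -0.3, 0.8]
opening: 0.998
```

Run:
```python
from h import *
s=observe();print(s['opening'],s['ee_pos'],s['force'])
p,d=capture('side');C=cloud('side',d);save('s5',p[200:400,200:400].repeat(3,0).repeat(3,1))
m=(d>0)&(C[...,2]>.02)&(abs(C[...,1]-.012)<.016)&(abs(C[...,0]-.53)<.07)
q=C[m]
for a in np.arange(.46,.6,.01):
    k=q[(q[:,0]>a)&(q[:,0]<a+.01)]
    if len(k):print(round(a,2),k[:,2].min().round(3),len(k))
```

```text
0.9979352148605072 [0.53045212 0.00869033 0.01488763] [ 0.37744251 -0.26998177  0.81178005]
0.46 0.094 289
0.47 0.06 343
0.48 0.051 367
0.49 0.101 479
0.5 0.112 251
0.51 0.111 224
0.52 0.047 339
0.53 0.046 366
0.54 0.109 204
0.55 0.116 256
0.56 0.1 392
0.57 0.054 364
0.58 0.059 377
0.59 0.093 334
```

View pics/s5.png

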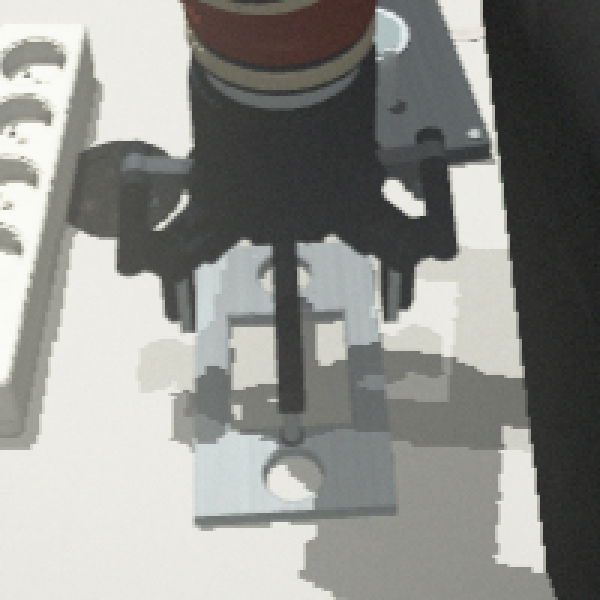

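The picture confirms the fingers straddle the bar. The open tips are at 0.052 with the TCP at 0.015, which is consistent. I'll go down another 15 mm and close.

{"name": "servo_tool", "arguments": {"moves": [[[0,0.01,0],0,1],[[0,0.016,0],0,1],[[0,0.016,0],0,1],[[0,0.016,0],0,0],[[0,0.016,0],0,0],[[0,0.016,0],0,0],[[0,0.016,0],0,0],[[0,0.016,0],0,0],[[0,0.016,0],0,0],[[0,0.016,0],0,0]], "grip_force": 70}}

```text
t: 7.62
ee_pos: [0.5314, 0.0086, -0.0001]
ee_rot: [[0.075, 0.001, 0.997], [-0.997, -0.0, 0.075], [0.0, -1.0, 0.001]]
force: [0.5, -0.6, 2.3]
opening: 0.127
```

The opening is 0.127, about 11–12 mm, so the bar is gripped. Lifting.

{"name": "servo_tool", "arguments": {"moves": [[[0,-0.015,0],0,0],[[0,-0.04,0],0,0],[[0,-0.07,0],0,0],[[0,-0.095,0],0,0],[[0,-0.11,0],0,0],[[0,-0.11,0],0,0],[[0,-0.11,0],0,0]]}}

```text
t: 8.5
ee_pos: [0.5302, 0.0087, 0.1084]
ee_rot: [[0.075, -0.002, 0.997], [-0.997, 0.0, 0.075], [-0.0, -1.0, -0.002]]
force: [-0.1, 0.2, -2.1]
opening: 0.125
```

Run:
```python
from h import *
s=observe();print(s['opening'],s['ee_pos'],s['force'],s['ft_torque'])
p,d=capture('wrist');save('w6',p);C=cloud('wrist',d,s)
p,d=capture('side');save('s6',p[150:400,150:400].repeat(2,0).repeat(2,1))
```

```text
0.12507518442280743 [0.53020149 0.00868918 0.10836666] [-0.07119818  0.22606207 -2.13322388] [-0.05009841  0.02529278  0.00773393]
```

View pics/w6.png

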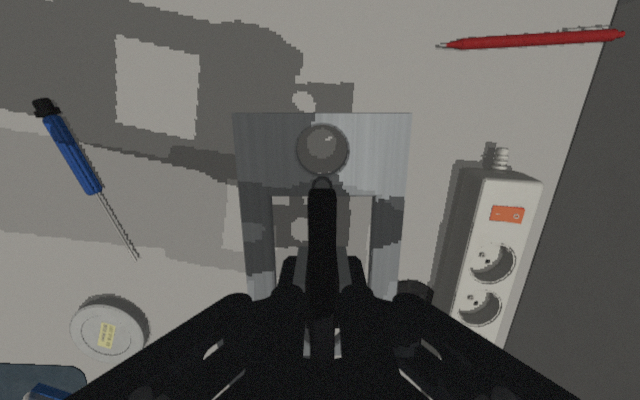

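View pics/s6.png

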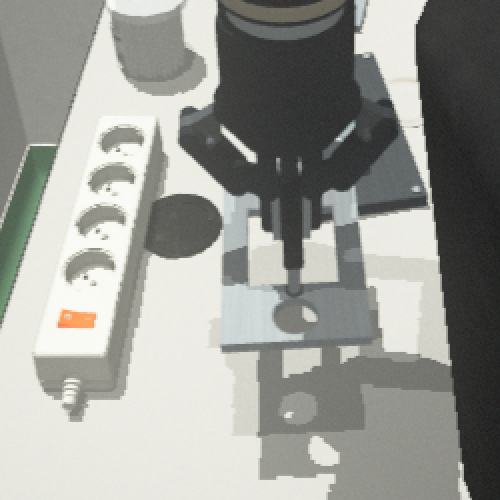

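The frame is held level and its hole is visible at (322,148). I'll carry it over the stage.

{"name": "servo_tool", "arguments": {"moves": [[[0.02,0,-0.005],-0.02,0],[[0.06,0,-0.015],-0.04,0],[[0.1,0,-0.025],-0.06,0],[[0.14,0,-0.035],-0.08,0],[[0.18,0,-0.044],-0.1,0],[[0.21,0,-0.05],-0.12,0],[[0.2286,0,-0.0549],-0.131,0],[[0.2286,0,-0.0549],-0.131,0],[[0.2286,0,-0.0549],-0.131,0]]}}

```text
t: 9.72
ee_pos: [0.4931, -0.2228, 0.1088]
ee_rot: [[0.205, -0.001, 0.979], [-0.979, 0.001, 0.205], [-0.001, -1.0, -0.001]]
force: [1.1, -0.3, -1.6]
opening: 0.127
```

```bash
cat > m.py <<'E'
from h import *
import sys
t=sys.argv[1]
s=observe();R=np.array(s['ee_rot']);print(s['opening'],s['ee_pos'],s['force'],s['ft_torque'],'yaw',np.degrees(np.arctan2(R[1,2],R[0,2])))
for n in ('wrist','side','top'):
    p,d=capture(n);np.save(f'{n}{t}.npy',d);save(n+t,p)
np.save(f's{t}.npy',s,allow_pickle=True)
E
python3 m.py 7
```

```text
0.12666432348829956 [ 0.49314162 -0.22276397  0.10878885] [ 1.09425935 -0.26179304 -1.56773956] [-0.01497147  0.01015844 -0.01433928] yaw 11.800697026678094
```

View pics/wrist7.png

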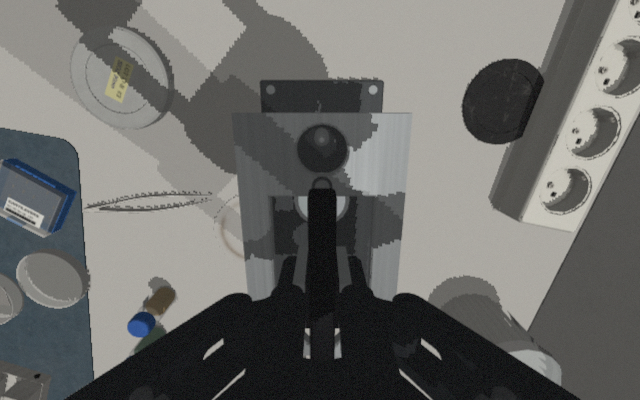

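View pics/side7.png

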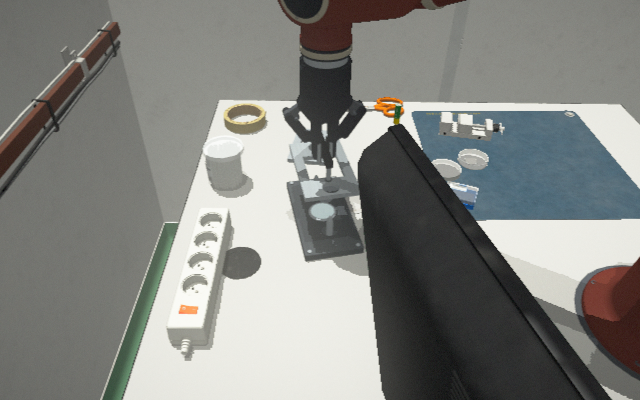

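View pics/top7.png

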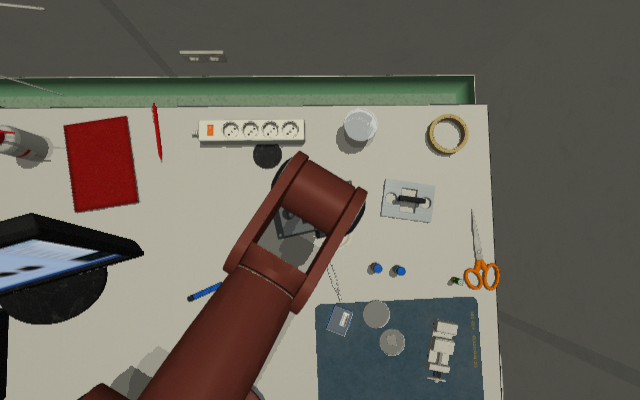

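The wrist view shows the near pin at about (321,140), inside the hole at (322,148). I'll measure hole against pin.

```bash
cat > hp.py <<'E'
from h import *
import sys
t=sys.argv[1]
s=np.load(f's{t}.npy',allow_pickle=True).item();d=np.load(f'wrist{t}.npy');C=cloud('wrist',d,s);z=C[...,2]
zt=np.median(z[120:125,250:400]);print('frame top z',zt,'L/R',np.median(z[118:190,250:262]),np.median(z[118:190,380:395]),'far/near',np.median(z[116:122,270:370]),np.median(z[180:190,260:300]))
m=(abs(z-zt)<.004)&(d>0)
# hole
h=(~m).astype(np.uint8);h[:114]=0;h[200:]=0
n,l,ss,c=cv2.connectedComponentsWithStats(h)
f,cx,cy,e,R=cam('wrist',s)
def onplane(uv,zz):
    r=np.c_[(uv[:,0]-cx)/f,(uv[:,1]-cy)/f,np.ones(len(uv))]@R.T
    return e+r*((zz-e[2])/r[:,2])[:,None]
i=l[148,322];print('hole comp',ss[i])
q=(l==i).astype(np.uint8);k=cv2.findContours(q,0,1)[0][0][:,0].astype(float)
P=onplane(k,zt)[:,:2];(a,b),rad=cv2.minEnclosingCircle((P*1000).astype(np.float32));
A=np.c_[2*P,np.ones(len(P))];x=np.linalg.lstsq(A,(P**2).sum(1),rcond=None)[0];print('hole ctr',x[:2],'r',np.sqrt(x[2]+x[:2]@x[:2]),a,b,rad)
R3=np.array(s['ee_rot']);v=x[:2]-s['ee_pos'][:2];print('hole in tool x,z',v@R3[:2,0],v@R3[:2,2])
pin=(q>0)&(z>.03)&(z<.062)&(d>0);P=C[pin];print('pin pts',len(P),'top',P[:,2].max(),P.mean(0))
pt=P[P[:,2]>P[:,2].max()-.005];print('pin top ctr',pt.mean(0),np.ptp(pt,axis=0))
pl=(abs(z-.014)<.005)&(d>0);P=C[pl];r=cv2.minAreaRect((P[:,:2]*1000).astype(np.float32));print('plate',np.median(P[:,2]),r)
E
python3 hp.py 7
python3 - <<'E'
from h import *
x=cv2.imread('pics/wrist7.png')[70:230,220:420];cv2.imwrite('pics/w7c.png',cv2.resize(x,(750,600)))
E
```

```text
frame top z 0.11790530985925751 L/R 0.11797749501302258 0.1178535827540578 far/near 0.11796459462353877 0.11793490125537269
hole comp [ 296  125   52   51 2020]
hole ctr [ 0.48065885 -0.16705254] r 0.01280509189204818 480.75396728515625 -166.94381713867188 13.230568885803223
hole in tool x,z -0.057086736645604326 -0.0008255179644687398
pin pts 209 top 0.057032753866258556 [ 0.48046124 -0.16820993  0.04814247]
pin top ctr [ 0.48058951 -0.16898356  0.05413292] [0.00567777 0.00582851 0.00494748]
plate 0.015243307776363901 ((414.147705078125, -267.9518737792969), (619.5785522460938, 351.19036865234375), 21.99074935913086)
```

View pics/w7c.png

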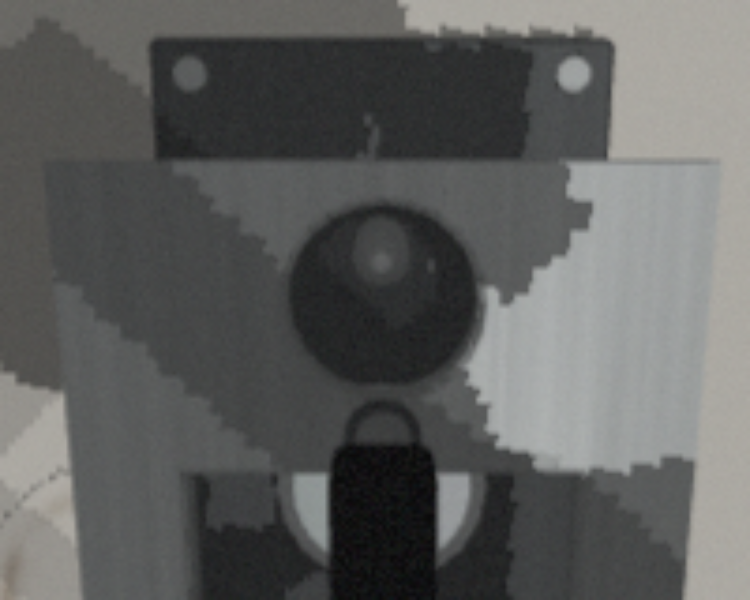

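Hole centre (0.4807, −0.1671) against pin (0.4806, −0.1685): about 1.4 mm apart with 7.5 mm of clearance. The frame is level with its underside at 0.110. I'll nudge it 1 mm and lower it.

{"name": "servo_tool", "arguments": {"moves": [[[0.001,0.005,0],0,0],[[0.001,0.02,0],0,0],[[0.001,0.035,0],0,0],[[0.001,0.05,0],0,0],[[0.001,0.065,0],0,0],[[0.001,0.075,0],0,0],[[0.001,0.083,0],0,0],[[0.001,0.088,0],0,0],[[0.001,0.088,0],0,0]]}}

```text
t: 11.0
ee_pos: [0.4936, -0.2244, 0.0214]
ee_rot: [[0.205, -0.0, 0.979], [-0.979, 0.0, 0.205], [-0.0, -1.0, -0.0]]
force: [0.8, 0.4, -1.7]
opening: 0.127
```

```bash
python3 m.py 8; python3 hp.py 8
```

```text
0.12684854189955896 [ 0.49363476 -0.22438725  0.0214265 ] [ 0.81695529  0.41268831 -1.70544023] [-0.00113645  0.02006035 -0.06194911] yaw 11.802550162414962
frame top z 0.030449358783456032 L/R 0.030557757399040222 0.03042148656818075 far/near 0.03047130064353752 0.03052541412267641
hole comp [ 296  125   51   51 1981]
hole ctr [ 0.48113646 -0.16867532] r 0.012798318531512786 481.1480712890625 -168.6549530029297 13.120655059814453
hole in tool x,z -0.05709047866658856 -0.0008387714913404933
pin pts 515 top 0.05619192997078626 [ 0.48055982 -0.16765816  0.04823536]
pin top ctr [ 0.48080034 -0.16862191  0.05371632] [0.00661517 0.00660712 0.00499853]
plate 0.015507867855168653 ((489.57763671875, -223.28504943847656), (412.1988525390625, 236.1852264404297), 7.8558502197265625)
```

View pics/wrist8.png

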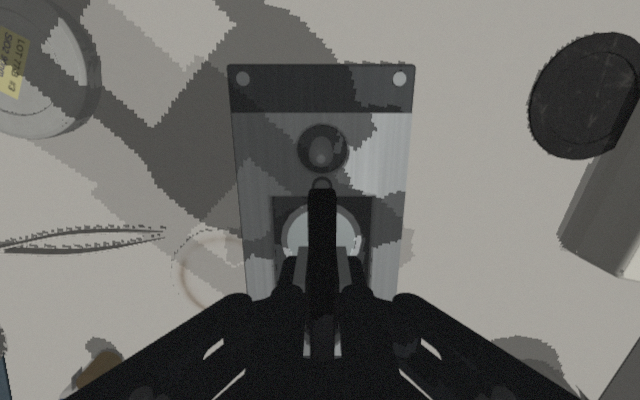

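The pin now stands inside the hole at (322,150), and 7–8 mm remain. I'll lower slowly to contact.

{"name": "servo_tool", "arguments": {"moves": [[[0,0.002,0],0,0],[[0,0.004,0],0,0],[[0,0.006,0],0,0],[[0,0.007,0],0,0],[[0,0.007,0],0,0]]}}

```text
t: 11.78
ee_pos: [0.4936, -0.2244, 0.0145]
ee_rot: [[0.205, -0.0, 0.979], [-0.979, 0.0, 0.205], [-0.0, -1.0, -0.0]]
force: [0.5, 0.1, -1.3]
opening: 0.122
```

{"name": "servo_tool", "arguments": {"moves": [[[0,0.0005,0],0,0],[[0,0.001,0],0,0],[[0,0.001,0],0,0]]}}

```text
t: 12.15
ee_pos: [0.4938, -0.2245, 0.0139]
ee_rot: [[0.205, -0.0, 0.979], [-0.979, -0.0, 0.205], [0.0, -1.0, -0.0]]
force: [-0.8, 0.7, 1.1]
opening: 0.124
```

{"name": "servo_tool", "arguments": {"moves": [[[0,0.0005,0],0,0],[[0,0.001,0],0,0],[[0,0.001,0],0,0]]}}

```text
t: 12.52
ee_pos: [0.4938, -0.2245, 0.0139]
ee_rot: [[0.205, -0.001, 0.979], [-0.979, 0.0, 0.205], [-0.0, -1.0, -0.001]]
force: [-5.8, 2.9, 7.3]
opening: 0.127
```

```bash
python3 m.py 9; python3 hp.py 9
```

```text
0.12709661370385947 [ 0.49376037 -0.2245028   0.01389652] [-5.75698622  2.94322897  7.30249807] [ 0.3790214   0.73349557 -0.04872552] yaw 11.808978721035901
frame top z 0.022929393581965274 L/R 0.022966104857567005 0.022922003878214706 far/near 0.02293775744799921 0.023005415748819924
hole comp [ 296  125   51   51 1983]
hole ctr [ 0.48127864 -0.16876368] r 0.012799881689673876 480.8831787109375 -168.78054809570312 13.496415138244629
hole in tool x,z -0.057113794618523735 -0.0008105747293718733
pin pts 602 top 0.05622882993823515 [ 0.48054341 -0.16748962  0.0475869 ]
pin top ctr [ 0.48072543 -0.16855782  0.05370724] [0.00652494 0.00625776 0.00496137]
plate 0.015373666032911959 ((487.710205078125, -220.95692443847656), (395.7464904785156, 233.51434326171875), 9.25373363494873)
```

It is seated: contact force is 7 N, it goes no lower, and the frame top reads 0.0229 against 0.022 expected plus the plate's +1 mm bias. Releasing and rising.

{"name": "servo_tool", "arguments": {"moves": [[[0,0,0],0,1],[[0,0,0],0,1],[[0,0,0],0,1],[[0,0,0],0,1],[[0,0,0],0,1],[[0,0,0],0,1],[[0,-0.02,0],0,1],[[0,-0.06,0],0,1],[[0,-0.1,0],0,1],[[0,-0.12,0],0,1]]}}

```text
t: 13.92
ee_pos: [0.4948, -0.2251, 0.1353]
ee_rot: [[0.205, 0.003, 0.979], [-0.979, -0.002, 0.205], [0.003, -1.0, 0.003]]
force: [-0.3, -1.2, 0.4]
opening: 0.998
```

{"name": "servo_tool", "arguments": {"moves": [[[0,-0.02,0],0,1],[[0.04,-0.03,0.0],0,1],[[0.08,-0.03,0.0],0,1],[[0.12,-0.03,0.0],0,1],[[0.16,-0.03,0.0],0,1],[[0.2,-0.03,0.0],0,1],[[0.2,-0.03,0.0],0,1]]}}

```text
t: 14.8
ee_pos: [0.5339, -0.422, 0.1609]
ee_rot: [[0.202, -0.002, 0.979], [-0.979, 0.002, 0.202], [-0.002, -1.0, -0.002]]
force: [-0.0, 1.1, -0.6]
opening: 0.999
```

```bash
python3 m.py 10
python3 - <<'E'
from h import *
d=np.load('top10.npy');C=cloud('top',d);z=C[...,2]
r=np.zeros(d.shape,bool);r[170:250,260:370]=1
b=C[r&(z>.050)&(z<.075)];print('z>.05',len(b))
f=C[r&(z>.0185)&(z<.026)];print('frame',np.median(f[:,2]),cv2.minAreaRect((f[:,:2]*1000).astype(np.float32)))
A=np.c_[f[:,:2],np.ones(len(f))];print('tilt',np.linalg.lstsq(A,f[:,2],rcond=None)[0])
b=C[r&(z>.058)&(z<.075)];print('bar',np.median(b[:,2]),cv2.minAreaRect((b[:,:2]*1000).astype(np.float32)))
x=cv2.imread('pics/top10.png')[160:260,250:450];cv2.imwrite('pics/t10c.png',cv2.resize(x,(800,400)))
x=cv2.imread('pics/side10.png')[110:280,240:400];cv2.imwrite('pics/s10c.png',cv2.resize(x,(560,595)))
E
```

```text
0.999452312742371 [ 0.53391624 -0.42204099  0.16091973] [-0.04839819  1.11390104 -0.55809973] [0.01187916 0.06401148 0.01318205] yaw 11.656099062231313
z>.05 233
frame 0.022059916948093505 ((493.9703063964844, -223.630126953125), (93.09639739990234, 185.51730346679688), 13.40541934967041)
tilt [-0.00042373  0.00120988  0.02253572]
bar 0.06291154499886009 ((493.8659973144531, -224.00555419921875), (11.947127342224121, 90.23396301269531), 11.892409324645996)
```

View pics/t10c.png

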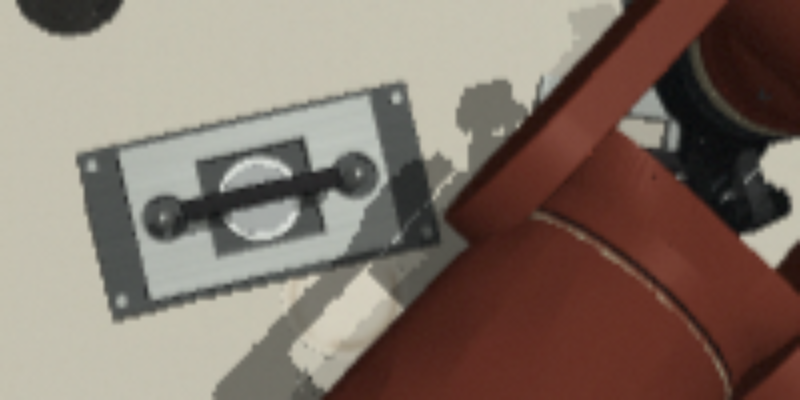

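View pics/s10c.png

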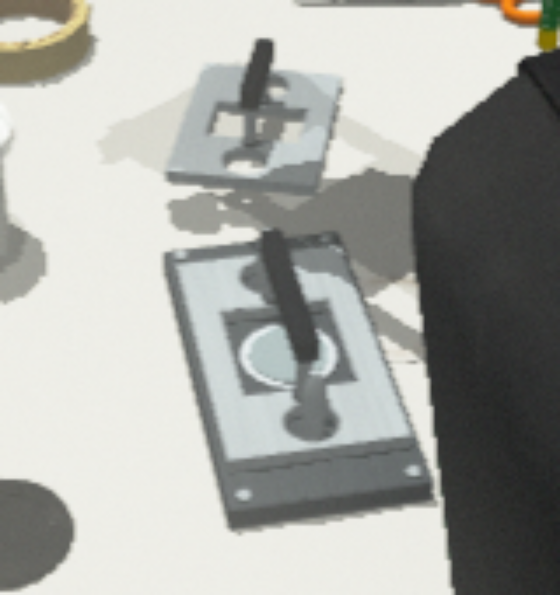

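The frame lies flat, with both pins through its holes at crop positions (165,216) and (356,173). The frame top is at 0.022, the tilt is about 0.1%, and the gripper is clear of everything.

```bash
python3 -c "
from workcell import *
print(finish_job())"
```

```text
the job is handed in; nothing more can be done
None
```

The long frame lies flat and fully home on the exposure stage, with both pins through its holes. I released it and handed the job in at about 15 s of robot time. I did not move the short frame; it still lay to the right of the stage in the last pictures.

- **Missed first grasp:** The first close shut on air above the bar. In both the side and wrist cameras, the shut fingertips stood about 26 mm behind the reported TCP, not 14 mm ahead as the text says. I went 36 mm lower, and the second grasp held with the opening at 0.127, about the bar's width. The miss did not move the frame.
- **Fit before lowering:** The hole I could see was within about 1.4 mm of its pin, and the frame hung level.
- **Seating:** On the last step down the wrist force rose to about 7 N and the frame went no lower.
- **After release:** The frame's top is at 22.1 mm (22 expected), with a tilt of about 0.1%. The bar's top is at 62.9 mm (63 expected), and its yaw of 11.9° matches the stage's 11.8°.
- **Robot at hand-in:** The gripper was open and about 0.15 m above the short frame's bar, touching nothing.

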